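# Charge the glaze doser and hold the drawbar at the set marker

## Task

Charge the bench glaze doser: first turn the tee handle of its valve, which was left shut or barely open, to half open and let go of it. Then pull the spring-return drawbar out by its wooden grip until its pointer is level with the brass marker clamped on the scale, without drawing past the marker, and finish while still holding the grip there, because the thick glaze needs time to follow and the spring would push it out again. Leave the marker where it is clamped, and the clay turtle, the scoop, the brush and the loop tool where they lie.

Things in the scene. Friction and masses are not known exactly. Their poses are not given: they have to be found in the camera images.
- doser: Glaze doser, screwed down: plywood base 120 x 520 mm (y -250 to +270 mm). Along y: lidded hopper at +215 (98 wide, 153 high), pipe with ball valve at +85, barrel between cap blocks (84 high) from +45 to -91, guide rods with drawbar, tail plate at -237. Scale on the -x side. Spout at y +37 reaches x -115, 89 high. Origin: underside of base; z up; yaw 0: axes as the world's. Place and yaw vary.
- valve (a joint): Angle of the valve's tee handle, rad: 0 = shut (handle across the pipe, nose with a white line to the doser's -x), pi/2 = open (along the pipe, nose to -y), pi/4 = half open, the long middle line on the dial (long lines: shut, half, open; short: every 15 degrees). Grows counter-clockwise from above. Stays where left; turning takes 0.1 N m. Starts at 0 to 0.35.
- valve_handle (a point): Centre of the valve's tee handle, on its vertical turning axis, 110 mm above the table: a dark steel bar 62 mm long, 14 mm thick, 24 mm high. Its x axis lies along the bar, nose at -x; at joint 0 its axes are parallel to the doser's. The dial plate under it (radius 39 mm) has its top 85 mm above the table.
- drawbar (a joint): How far the drawbar is pulled out, m: 0 = home, 0.095 = end stop. It slides along the doser's -y axis. A spring in the barrel pulls it home: about 5 N at 0 and 80 N/m more as it comes out (about 11 N at 0.08 m). Starts at 0.
- grip (a point): Middle of the drawbar's upright wooden grip, a round post 28 mm thick, from 75 to 142 mm above the table; this point is 112 mm up. It stands on the aluminium crosshead (78 mm in x, 24 mm in y, top 72 mm up). At home its axis is 24 mm from the cap block's face. Axes parallel to the doser's.
- pointer (a point): Tip of the flat steel pointer on the crosshead, 57 mm to the doser's -x side of the grip's axis and level with it along y; 68 mm above the table. Its axes are parallel to the doser's.
- mark (a point): Top of the thin brass fin (2 mm thick, square to the scale) of the set marker, a brass clamp 14 mm wide with a dark thumbscrew on the -x edge of the scale rail; 78 mm above the table. The drawbar is at the mark when the pointer has the same y as this point in the doser's frame. Axes parallel to the doser's.
- marker (a joint): Where the marker is clamped along the scale, in m: it equals the drawbar's joint value at which the pointer is level with it. Between 0.04 and 0.08 m; held by friction of about 8 N, not to be moved.
- scoop: Small white plastic scoop, 104 mm long and 27 mm high, lying on the table just beyond the tail plate of the doser; origin in the middle of its underside; bystander.
- turtle: Soft clay turtle, 72 x 112 x 30 mm, on the table to the right, between the wooden tray and the doser; origin in the middle of its underside; bystander.
- brush: Flat glaze brush, 160 mm long, 11 mm thick, lying at the left; origin in the middle of its underside; bystander.
- loop: Loop tool with a wooden handle, 137 mm long, 11 mm thick, lying at the left; origin in the middle of its underside; bystander.

How it is judged:
On the way, in this order (a step that is already met when the one before it is completed fails the run):
1. the valve is half open (45 degrees, within 6) and let go of, the drawbar still home (value of joint valve between 0.68 and 0.89 rad and contact force between valve and the fingers below 0.3 N and value of joint drawbar below 0.006 m), for 0.2 s.
2. the drawbar is pulled out with its pointer level with the marker (within 4 mm), held by the fingers (y of pointer in the frame of mark between -0.004 and 0.004 m and contact force between drawbar and the fingers above 2 N), for 0.5 s.
At the end, for the whole second after the job is handed in: The valve stands half open (45 degrees, within 6), and the fingers hold the drawbar still (more than 2 N on it) with its pointer within 4 mm of the marker along the scale, through the last second (all of step 2 and velocity of joint drawbar between -0.01 and 0.01 m/s and value of joint valve between 0.68 and 0.89 rad); the arm keeps its last pose, push and grip.
It fails at once if the drawbar is pulled out (10 mm) while the valve is still nearly shut (under 32 degrees) (value of joint drawbar above 0.01 m and value of joint valve below 0.56 rad).
It fails at once if the drawbar is drawn more than 8 mm past the marker (y of pointer in the frame of mark below -0.008 m).
It fails at once if the marker is shifted (5 mm) (distance of mark from where it was at the start of the episode above 0.005 m).
It fails at once if a tool or the turtle is shifted (30 mm) (distance of any of scoop, turtle, brush, loop from where it was at the start of the episode above 0.03 m).
It also fails if it takes over 54 s, if anything falls off the work surface, if the arm or the gripper's body presses on something with over 40 N, if the wrist force passes 120 N, or if a joint passes its speed limit or range.

## Robot

A 6-joint arm with a two-finger parallel gripper is mounted at the origin on the work surface; the furniture and walls round the work are solid. World frame = base frame: x ahead of the robot, y to its left, z up, the work surface at z = 0. Lengths are in m, angles in rad, forces in N, time in s.
With the tool pointing down it reaches from about 0.375 to 0.975 m from the base axis. Payload 3.8 kg.
Tool frame: the origin (TCP) lies on the centre line of the jaws, within the pads' length; the fingertips stand 14 mm ahead of it and the grasp point (between the pads) lies 5 mm behind it; z points along the fingers, y is the line along which they close (so a half turn about z gives the same grasp; the last joint's range is limited). The gripper opens to 85 mm and grips with 20 to 120 N. Pads are 22 mm wide; open, the fingers measure 114 mm over their backs; the gripper's body (76 mm by 85 mm) begins 54 mm behind the grasp point. The pads swing forward as they close: fully open they stand 13 mm farther back than shut.
Start: joints at [-1.329, 0.264, 1.604, -0, 1.274, -0.037], TCP at [0.186, -0.649, 0.216] pointing down, gripper open.
Joint ranges: [-2.63, 2.63], [-0.94, 2.18], [0.31, 2.57], [-1.31, 4.45], [0, 2.66], [-2.55, 2.55]. Speed limits (rad/s): [2.57, 2.57, 3.14, 3.14, 3.14, 3.14].

## Interface

Orientations are given as a rotation vector (axis times angle).
In Python, from workcell import bot, eyes, spot_in gives the robot as it stands.
- The arm moves only by the tool carry_out, never from a script. Its argument "series" is text: rows parted by semicolons, each of 4 numbers parted by spaces: the shift along the world's x, y, z in m, then the turn about the world's z in degrees. In form: tx ty tz roll; .... A call has 1 to 20 rows; each row shifts and turns the commanded pose from where the row before left it; what a row does not reach is not made up. A row lasts 1/8 s, in which the tool goes at most 62.5 mm and 10.7 degrees, less where a joint would pass 70% of its speed; a pose out of reach is approached as far as the arm can. A call is refused whole if a number of a shift passes 0.0625 or a number of a turn 10.7, either way. A call with a gripper value outside its range is refused whole. "jaw" is the gripper command: -1 is shut, 1 is fully open, values between are in proportion, set as the call begins (left out, the last holds). The fingers move at their own pace and stop on an object; "grip_force" is the grip in N (left out, the last holds). Time passes only in rows, so rows that do not move let the fingers close. It gives the time, the measured TCP pose, the force, the opening and the grip force at its end, in the units of the state.
- bot.read_state(): the state, without advancing time (a new reading comes with each control period).
- eyes.read_camera(name): name is "scene" or "top"; returns (picture, depth): 480x640x3 uint8, blue, green, red; 480x640 float32, m along the optical axis (not along the pixel's ray), 0 where there is no reading.
- eyes.get_calibration(name): a dict with "K" (3x3 intrinsics, pixels), "position" and "rotation" of the camera in the world. Camera axes: x right, y down, z forward; pixel columns grow to the right and rows downward; lengths in m; the calibration is good to about 2 mm. A picture is of the moment at which its call begins. get_calibration takes no time and is no camera call.
- bot.finish_job(): hands the job in; it is judged then, once.
Trained networks look in the newest picture that a camera, given by its name, has taken for a name from the list of things; names that differ only in an ending like _2 or _b are one class to them, and where a whole thing is asked for, a point or a joint stands for the part that bears it (a point fixed in the world has none). Each returns a list of dicts, best first, with "score" (0 to 1); they miss things now and then, are a little off and sometimes report something else, mostly with a low value. They report only what shows in the picture. A call takes as long as a camera call.
- spot_in(camera, target): "rect" ([centre column, centre row, width, height] in pixels, round what is visible of it).
The state is a dict: "time": time; "q": joint angles; "joint_vel": joint speeds; "joint_torque": joint torques, N m; "tool_pos": TCP position; "tcp_rot": TCP orientation; "wrist_force": force on the tool from outside, world axes, zero at the start; "torque": the same for the moment, N m; "width": opening from 0.0 (shut) to 1.0 (fully open); "grip_force": force on a finger pad.
Only numpy, scipy, OpenCV 4.12 (cv2) and the standard library are available. Lean on these libraries where they do the work, as an engineer would, in place of code of your own. Each camera call takes 0.05 s, during which the arm holds its last target. There are 200 camera calls.

## Working session

There is one attempt and no reset: what is moved stays moved. The work goes in short steps, Python scripts to look and compute and a tool call to move; the robot and the scene stay as the last step left them, time stands still between calls to the robot, and variables do not carry over. Pictures are saved under pics/ and viewed, at most 10 in all, crops included, and the job is handed in when it is done.

Besides the shell and the picture viewer there is one more tool, called after "Emit:" as name(argument=value, ...) on one line, values as JSON. carry_out: Moves the arm, as the interface text tells. Its arguments: {"type":"object","properties":{"series":{"type":"string"},"jaw":{"type":"number"},"grip_force":{"type":"number"}},"required":["series"]}

```bash
mkdir -p pics
cat > h.py <<'E'
from workcell import bot, eyes, spot_in
import numpy as np, cv2
def cal(n):
    c=eyes.get_calibration(n); return np.array(c["K"]),np.array(c["position"]),np.array(c["rotation"])
def atz(n,u,v,z):
    K,p,R=cal(n); d=R@np.linalg.solve(K,[u,v,1.]); return p+d*(z-p[2])/d[2]
def pts(n,D):
    K,p,R=cal(n); v,u=np.mgrid[:480,:640]
    P=np.stack([(u-K[0,2])/K[0,0]*D,(v-K[1,2])/K[1,1]*D,D],-1); return P@R.T+p
def proj(n,X):
    K,p,R=cal(n); c=K@(R.T@(np.array(X)-p)); return c[:2]/c[2]
E
python3 - <<'E'
from h import *
for n in("scene","top"):
    I,D=eyes.read_camera(n); cv2.imwrite(f"pics/{n}0.png",I); np.save(f"{n}0.npy",D)
    K,p,R=cal(n); print(n,K[0,0],p.round(3),R.round(2).tolist())
    for t in("doser","valve_handle","grip","pointer","mark","turtle","scoop"):
        for r in spot_in(n,t)[:2]: print(n,t,round(r["score"],2),np.round(r["rect"],1))
print(bot.read_state())
E
```

```text
scene 492.25254822994776 [-0.067  0.983  0.634] [-0.53, 2.46, -1.49]
scene doser 0.8 [282.7 264.4 127.2 135.9]
scene valve_handle 0.65 [278.4 241.1  29.7  15. ]
scene grip 0.86 [314.1 211.5  22.8  33. ]
scene pointer 0.71 [314.9 215.   26.2  40.4]
scene mark 0.39 [342.9 218.3  10.8   6.8]
scene turtle 0.77 [377.5 235.5  41.6  23. ]
top 592.6549284355966 [0.137 0.053 1.442] [-2.14, 2.12, -0.15]
top doser 0.75 [399.4 200.9  13.7  35.7]
top doser 0.69 [348.  215.4 216.4  73.2]
top valve_handle 0.65 [314.4 203.4   7.2  26.4]
top grip 0.71 [400.8 201.2  19.8  39.9]
top pointer 0.82 [398.4 201.9  16.6  39. ]
top mark 0.52 [430.  226.5   1.3  12.6]
top turtle 0.53 [450.6 243.6  24.6  12.2]
top scoop 0.56 [464.9 197.8  13.2  26.7]
{'time': 0.8, 'q': array([-1.32892566e+00,  2.63835573e-01,  1.60399139e+00,  1.54018177e-05,
        1.27372489e+00, -3.69053698e-02]), 'joint_vel': array([ 0.00044177, -0.00017359,  0.00074577, -0.00061702, -0.00046726,
       -0.00120855]), 'joint_torque': array([-8.94166260e-04, -5.14977336e+01, -3.67695916e+01, -2.29040743e-04,
        5.92611577e-04, -2.20214268e-06]), 'tool_pos': array([ 0.18574407, -0.64893325,  0.21562784]), 'tcp_rot': array([3.11108528e+00, 4.36471314e-01, 2.95690345e-05]), 'wrist_force': array([ 0.03425876, -0.55058459,  0.63360211]), 'torque': array([-0.0174661 ,  0.01044326,  0.00444304]), 'grip_force': 0.0, 'width': 1.002549498346075}
```

View pics/top0.png

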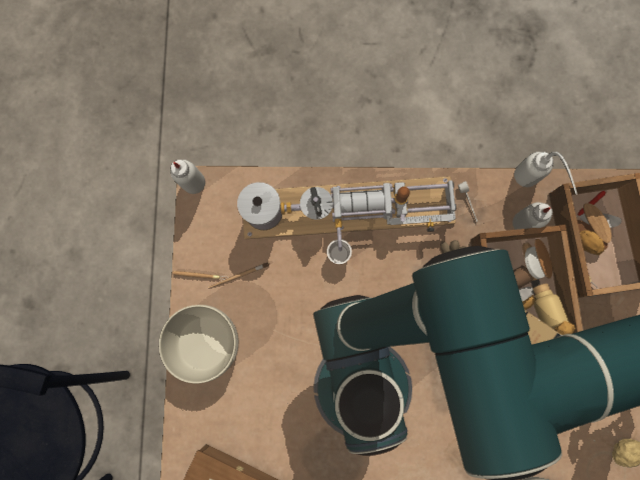

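View pics/scene0.png

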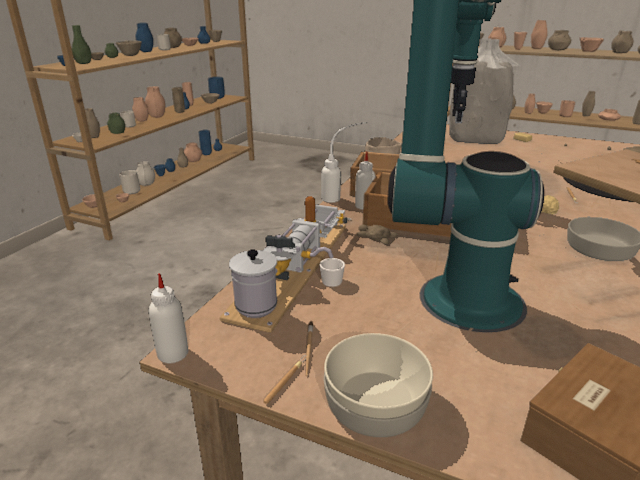

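The top view shows the doser along image columns 240–460: hopper at (261,206), valve at (315,203), grip at (402,194), marker near (430,226). The scene view shows the same doser from behind the hopper.

Run:
```python
from h import *
I=cv2.imread("pics/top0.png"); D=np.load("top0.npy")
P=pts("top",D)
c=I[160:260,295:475]; cv2.imwrite("pics/crop0.png",cv2.resize(c,None,fx=4.4,fy=4.4,interpolation=cv2.INTER_CUBIC))
hsv=cv2.cvtColor(I,cv2.COLOR_BGR2HSV)
# grip top
Z=P[...,2]
def cen(m,name):
    q=P[m]; v,u=np.nonzero(m); print(name,m.sum(),q.mean(0).round(4),q.min(0).round(3),q.max(0).round(3),u.mean().round(1),v.mean().round(1))
box=np.zeros(Z.shape,bool); box[180:215,390:415]=1
cen(box&(Z>.128),"griptop")
box[:]=0; box[175:235,232:285]=1
cen(box&(Z>.11)&(Z<.17),"hopper")
box[:]=0; box[180:225,298:332]=1
m=box&(Z>.112)&(Z<.13); cen(m,"handle")
q=P[m][:,:2]; w,V=np.linalg.eigh(np.cov(q.T)); print(V[:,1],np.degrees(np.arctan2(V[1,1],V[0,1])))
# barrel/rod axis direction from z band
for zlo,zhi,nm in((.078,.09,"caps"),):
    box[:]=0; box[175:235,330:395]=1
    m=box&(Z>zlo)&(Z<zhi); cen(m,nm); print(cv2.minAreaRect(P[m][:,:2].astype(np.float32)))
```

```text
Traceback (most recent call last):
  File "h.py", line 9, in pts
    P=np.stack([(u-K[0,2])/K[0,0]*D,(v-K[1,2])/K[1,1]*D,D],-1); return P@R.T+p
                                                                       ~~~~~^~
ValueError: operands could not be broadcast together with shapes (480,640) (3,)
```

```bash
sed -i 's/np.array(c\["rotation"\])$/cv2.Rodrigues(np.array(c["rotation"],float))[0]/' h.py
cat > m.py <<'E'
from h import *
I=cv2.imread("pics/top0.png"); D=np.load("top0.npy")
P=pts("top",D)
c=I[160:260,295:475]; cv2.imwrite("pics/crop0.png",cv2.resize(c,None,fx=4.4,fy=4.4,interpolation=cv2.INTER_CUBIC))
Z=P[...,2]
def cen(m,name):
    q=P[m]; v,u=np.nonzero(m); print(name,m.sum(),q.mean(0).round(4),q.min(0).round(3),q.max(0).round(3),u.mean().round(1),v.mean().round(1))
box=np.zeros(Z.shape,bool); box[180:215,390:415]=1
cen(box&(Z>.128),"griptop")
box[:]=0; box[175:235,232:285]=1
cen(box&(Z>.11)&(Z<.17),"hopper")
box[:]=0; box[180:225,298:332]=1
m=box&(Z>.112)&(Z<.13); cen(m,"handle")
q=P[m][:,:2]; w,V=np.linalg.eigh(np.cov(q.T)); print(np.degrees(np.arctan2(V[1,1],V[0,1])))
box[:]=0; box[175:235,330:395]=1
m=box&(Z>.078)&(Z<.09); cen(m,"caps"); print(cv2.minAreaRect(P[m][:,:2].astype(np.float32)))
box[:]=0; box[170:245,410:462]=1
m=box&(Z>.02); cen(m,"tail")
print("mark",atz("top",430,226.5,.078))
E
python3 m.py
```

```text
griptop 123 [ 0.4271 -0.0769  0.2012] [ 0.137 -0.096  0.129] [0.455 0.053 1.442] 402.8 192.2
hopper 1416 [0.415  0.2433 0.1319] [0.368 0.196 0.11 ] [0.464 0.292 0.157] 257.9 203.2
handle 183 [0.4259 0.1146 0.1211] [0.396 0.103 0.113] [0.457 0.127 0.129] 315.0 200.0
-165.41775573037575
caps 807 [0.4348 0.0096 0.0818] [ 0.354 -0.069  0.078] [0.477 0.082 0.089] 360.6 200.3
((0.4159037470817566, 0.0053243860602378845), (0.11316476762294769, 0.15198078751564026), 5.060619354248047)
tail 961 [ 0.4228 -0.1666  0.0771] [ 0.137 -0.238  0.02 ] [0.492 0.053 1.442] 435.7 206.4
mark [ 0.37456913 -0.15240231  0.078     ]
```

View pics/crop0.png

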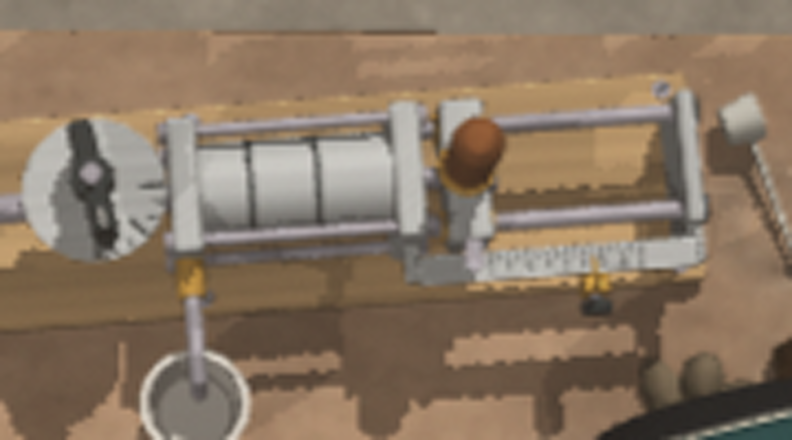

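The crop shows the handle nose toward lower right (104,215), grip top at (475,140), pointer tip at (475,248), and marker fin at about (597,265). The doser's yaw is about +5°.

```bash
cat > m2.py <<'E'
from h import *
D=np.load("top0.npy"); P=pts("top",D); P[D==0]=np.nan
Z=P[...,2]; X=P[...,0]; Y=P[...,1]
for y0 in np.arange(-.6,.3,.1):
    print(round(y0,1),[round(float(np.nanmax(np.where((Y>y0)&(Y<y0+.1)&(X>x0)&(X<x0+.1),Z,0))),2) for x0 in(.2,.3,.4,.5)])
g=(X>.38)&(X<.5)&(Y<-.04)&(Y>-.13)&(Z>.125)&(Z<.15); q=P[g]; print("grip",q.mean(0),q.min(0),q.max(0))
print("griptop px", [atz("top",402.8,192.5,.142)], proj("top",[.443,-.085,.142]))
for n,u,v in(("ptr",403,216.4),("mark",430.9,220.2)): print(n,atz("top",u,v,.068 if n=="ptr" else .078))
h=(X>.38)&(X<.47)&(Y<.16)&(Y>.07)&(Z>.116)&(Z<.126); q=P[h]; r=cv2.minAreaRect(q[:,:2].astype(np.float32)); print("handle",r)
E
python3 m2.py
```

```text
-0.6 [0.11, 0.05, 0.11, 0.01]
-0.5 [0.11, 0.15, 0.26, 0.23]
-0.4 [0.07, 0.18, 0.18, 0.19]
-0.3 [0.0, 0.1, 0.07, 0.02]
-0.2 [0.8, 0.08, 0.07, 0.02]
-0.1 [0.81, 0.07, 0.15, 0.02]
-0.0 [0.28, 0.09, 0.09, 0.01]
0.1 [0.01, 0.13, 0.13, 0.01]
0.2 [0.02, 0.14, 0.16, 0.01]
grip [ 0.44145878 -0.08330558  0.13696982] [ 0.43056616 -0.09573182  0.12529146] [ 0.45517277 -0.07066809  0.14732908]
griptop px [array([ 0.44023575, -0.08302301,  0.142     ])] [403.67420906 191.30432904]
ptr [ 0.39986166 -0.09084293  0.068     ]
mark [ 0.38951048 -0.15471128  0.078     ]
handle ((0.42633241415023804, 0.11463756859302521), (0.061940986663103104, 0.019388027489185333), 6.7864508628845215)
```

Emit:
carry_out(series="0 0 0.055 0; 0 0 0.055 0; 0 0 0.055 0; 0.025 0.04 0 0; 0.025 0.04 0 0; 0.025 0.04 0 0; 0.025 0.04 0 0; 0.025 0.04 0 0; 0.025 0.04 0 0; 0.009 0.05 0 0; 0.009 0.05 0 0; 0.009 0.05 0 0; 0.009 0.05 0 0; 0.009 0.05 0 0; 0.009 0.05 0 0; 0.009 0.05 0 0; 0.009 0.05 0 0; 0.009 0.05 -0.03 0; 0.009 0.05 -0.05 0; 0 0 0 0", jaw=0)

```text
time: 3.3
tool_pos: [0.4222, 0.0871, 0.3027]
tcp_rot: [-3.109, -0.444, 0.011]
wrist_force: [-0.6, -0.5, -1.0]
width: 0.5
grip_force: 0.0
```

Emit:
carry_out(series="0.004 0.0275 -0.02 -1; 0 0 -0.045 -1; 0 0 -0.045 -1; 0 0 -0.04 0; 0 0 -0.025 0; 0 0 -0.01 0; 0 0 0 0; 0 0 0 0")

```text
time: 4.3
tool_pos: [0.4302, 0.1124, 0.1235]
tcp_rot: [-3.121, -0.354, -0.005]
wrist_force: [-0.2, 0.4, 0.3]
width: 0.498
grip_force: 0.0
```

Run:
```python
from h import *
s=bot.read_state();print(s["tool_pos"],s["wrist_force"])
for n,(r0,r1,c0,c1) in(("top",(160,260,280,440)),("scene",(190,310,210,370))):
    I,D=eyes.read_camera(n); c=cv2.resize(I[r0:r1,c0:c1],None,fx=2.5,fy=2.5,interpolation=cv2.INTER_CUBIC)
    cv2.imwrite(f"pics/{n}1.png",c)
a=cv2.imread("pics/top1.png");b=cv2.imread("pics/scene1.png");print(a.shape,b.shape)
cv2.imwrite("pics/both1.png",np.vstack([a,b]))
```

```text
[0.43015052 0.11241668 0.12351128] [-0.24136832  0.42025843  0.3294262 ]
(250, 400, 3) (300, 400, 3)
```

View pics/both1.png

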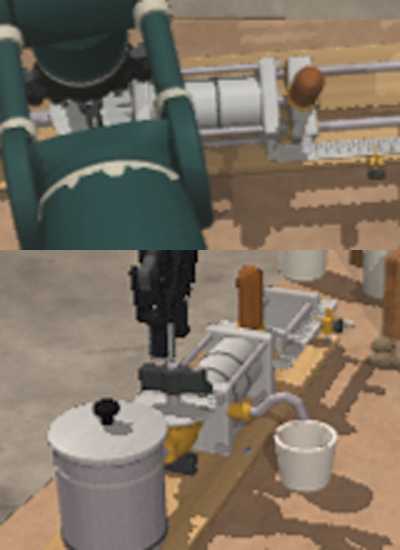

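The top crop shows the gripper over the valve. In the scene crop the bar sits in front of the far finger, about centred.

Emit:
carry_out(series="-0.003 0.002 -0.01 0; 0 0 -0.006 0; 0 0 0 0; 0 0 0 0")

```text
time: 4.9
tool_pos: [0.4256, 0.1144, 0.1056]
tcp_rot: [3.121, 0.355, -0.0]
wrist_force: [0.3, -1.0, -0.4]
width: 0.498
grip_force: 0.0
```

Emit:
carry_out(series="0 0 0 0; 0 0 0 0; 0 0 0 0; 0 0 0 0; 0 0 0 0; 0 0 0 0", jaw=-1, grip_force=30)

```text
time: 5.65
tool_pos: [0.4263, 0.1145, 0.1063]
tcp_rot: [-3.121, -0.355, -0.002]
wrist_force: [0.6, -0.1, 5.8]
width: -0.0
grip_force: 2.7
```

Run:
```python
from h import *
s=bot.read_state();print(s["width"],s["grip_force"],s["wrist_force"],s["torque"])
I,D=eyes.read_camera("scene"); cv2.imwrite("pics/s2.png",cv2.resize(I[190:290,220:340],None,fx=5,fy=5,interpolation=cv2.INTER_CUBIC))
```

```text
-0.00023601970866763393 2.6837511733174324 [ 0.5955244  -0.10849461  5.80067994] [-0.07464193 -0.0537382   0.01995255]
```

View pics/s2.png

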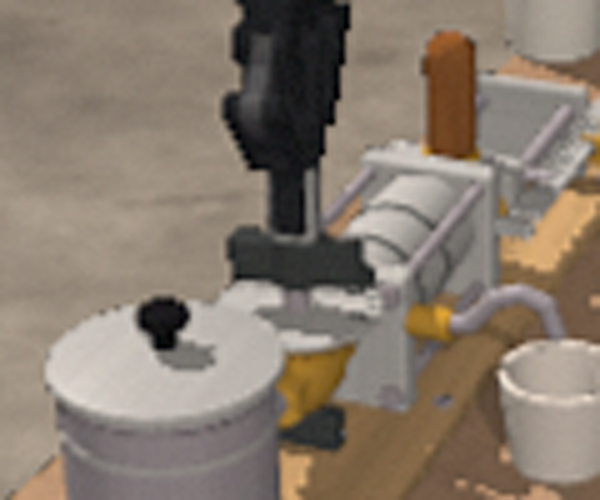

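Run:
```python
from h import *
for X in([.4263,.1145,.122],[.4263,.1145,.2],[.4263,.1145,.16],[.4263,.0925,.122],[.4263,.0925,.16],[.4263,.1365,.122],[.3963,.107,.122],[.4563,.122,.122]):
    print(X,((proj("scene",X)-[220,190])*5).round(0))
I,D=eyes.read_camera("scene");P=pts("scene",D)
for u in(272,275,278,281,284):
  print(u,[(v,P[v,u].round(3).tolist()) for v in(230,235,241,245)])
r=[x for x in spot_in("scene","valve_handle")[:1]];print(r)
```

```text
[0.4263, 0.1145, 0.122] [300. 236.]
[0.4263, 0.1145, 0.2] [294.  79.]
[0.4263, 0.1145, 0.16] [297. 161.]
[0.4263, 0.0925, 0.122] [323. 216.]
[0.4263, 0.0925, 0.16] [320. 142.]
[0.4263, 0.1365, 0.122] [277. 257.]
[0.3963, 0.107, 0.122] [367. 242.]
[0.4563, 0.122, 0.122] [235. 231.]
272 [(230, [1.361, -1.432, -0.75]), (235, [1.327, -1.372, -0.751]), (241, [0.442, 0.125, 0.114]), (245, [0.443, 0.123, 0.103])]
275 [(230, [0.43, 0.13, 0.147]), (235, [0.433, 0.125, 0.131]), (241, [0.434, 0.125, 0.116]), (245, [0.436, 0.123, 0.104])]
278 [(230, [0.424, 0.126, 0.146]), (235, [0.423, 0.129, 0.135]), (241, [0.426, 0.126, 0.118]), (245, [0.426, 0.126, 0.107])]
281 [(230, [0.418, 0.123, 0.146]), (235, [0.42, 0.122, 0.133]), (241, [0.422, 0.119, 0.116]), (245, [0.421, 0.122, 0.107])]
284 [(230, [1.284, -1.449, -0.742]), (235, [0.466, 0.024, 0.077]), (241, [0.414, 0.119, 0.117]), (245, [0.414, 0.119, 0.107])]
[{'rect': [278.9, 241.1, 28.6, 12.9], 'score': 0.73}]
```

Run:
```python
from h import *
I,D=eyes.read_camera("scene"); J=np.vstack([cv2.resize(np.clip(255*(x[215:258,255:310]/255.)**.45,0,255).astype(np.uint8),None,fx=10,fy=6.5,interpolation=cv2.INTER_NEAREST) for x in (I,)])
J=cv2.resize(J,(700,550),interpolation=cv2.INTER_NEAREST); cv2.imwrite("pics/s3.png",J)
```

```text
(no output)
```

View pics/s3.png

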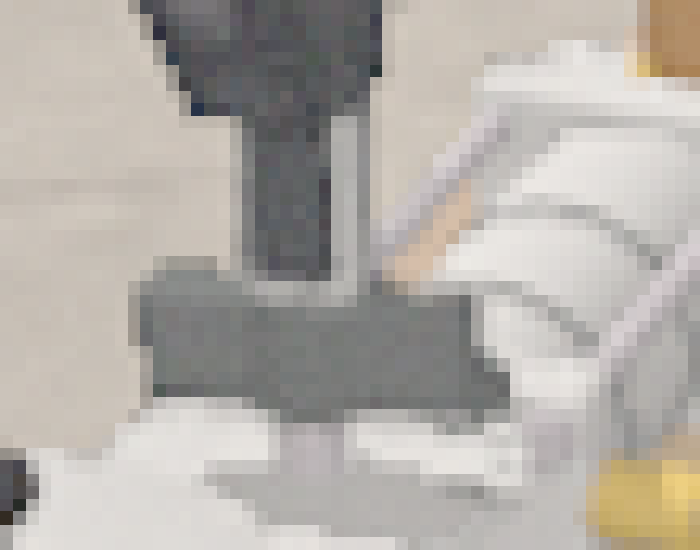

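The enhanced crop shows the finger ending at about row 237, the bar's upper edge, and the width reads zero. I'll open again, lift a little, and look.

Emit:
carry_out(series="0 0 0 0; 0 0 0 0; 0 0 0 0; 0 0 0 0", jaw=0.4)

```text
time: 6.35
tool_pos: [0.4251, 0.1143, 0.1052]
tcp_rot: [3.121, 0.355, -0.002]
wrist_force: [-0.7, -0.5, -0.0]
width: 0.698
grip_force: 0.0
```

Run:
```python
from h import *
s=bot.read_state();print(s["width"],s["wrist_force"],s["tool_pos"],s["q"].round(3))
I,D=eyes.read_camera("scene")
J=np.clip(255*(I[200:262,245:315]/255.)**.45,0,255).astype(np.uint8)
J=cv2.resize(J,(670,590),interpolation=cv2.INTER_NEAREST); cv2.imwrite("pics/s4.png",J)
P=pts("scene",D)
for u in (270,274,278,282): print(u,[(v,P[v,u].round(3).tolist()) for v in range(222,252,4)])
```

```text
0.6976146679935246 [-0.67312107 -0.54499869 -0.01819157] [0.42505967 0.11425628 0.10516056] [ 0.206 -0.087  2.2   -0.     1.03   1.55 ]
270 [(222, [0.422, 0.163, 0.182]), (226, [0.416, 0.174, 0.179]), (230, [0.424, 0.16, 0.161]), (234, [0.431, 0.15, 0.145]), (238, [0.43, 0.153, 0.137]), (242, [0.446, 0.127, 0.111]), (246, [0.459, 0.107, 0.088]), (250, [0.451, 0.121, 0.087])]
274 [(222, [0.406, 0.174, 0.19]), (226, [0.405, 0.176, 0.182]), (230, [0.417, 0.156, 0.161]), (234, [0.418, 0.155, 0.151]), (238, [0.421, 0.151, 0.139]), (242, [0.421, 0.151, 0.128]), (246, [0.439, 0.123, 0.101]), (250, [0.442, 0.118, 0.087])]
278 [(222, [0.409, 0.15, 0.179]), (226, [0.407, 0.156, 0.173]), (230, [0.411, 0.149, 0.159]), (234, [0.411, 0.149, 0.149]), (238, [0.411, 0.151, 0.14]), (242, [0.413, 0.149, 0.129]), (246, [0.426, 0.126, 0.105]), (250, [0.428, 0.124, 0.093])]
282 [(222, [0.435, 0.088, 0.147]), (226, [0.435, 0.087, 0.137]), (230, [1.293, -1.44, -0.74]), (234, [0.471, 0.026, 0.08]), (238, [0.422, 0.113, 0.12]), (242, [0.42, 0.117, 0.112]), (246, [0.419, 0.12, 0.104]), (250, [0.426, 0.109, 0.086])]
```

View pics/s4.png

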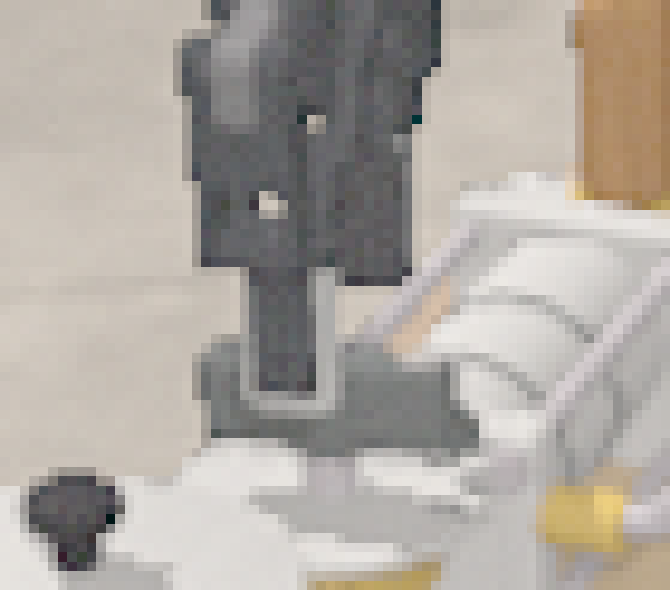

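Now the near finger's tip ends at about (273,242), roughly z 0.125, so the real tips sit about 30 mm higher than the stated TCP implies. The fingers had closed on top of the bar, and I need to go about 25 mm lower.

Emit:
carry_out(series="0.001 0 0 0; 0 0 0 0; 0 0 -0.008 0; 0 0 -0.008 0; 0 0 -0.008 0; 0 0 0 0; 0 0 0 0", jaw=-0.2)

```text
time: 7.28
tool_pos: [0.4266, 0.1144, 0.0817]
tcp_rot: [3.121, 0.355, -0.0]
wrist_force: [-0.3, -0.1, -0.4]
width: 0.402
grip_force: 0.0
```

Emit:
carry_out(series="0 0 0 0; 0 0 0 0; 0 0 0 0; 0 0 0 0; 0 0 0 0", jaw=-1)

```text
time: 7.9
tool_pos: [0.4271, 0.1134, 0.0822]
tcp_rot: [3.119, 0.356, 0.001]
wrist_force: [0.4, -4.8, 1.5]
width: 0.154
grip_force: 31.9
```

Emit:
carry_out(series="0 0 0 5; 0 0 0 5; 0 0 0 5; 0 0 0 5; 0 0 0 5; 0 0 0 5; 0 0 0 4; 0 0 0 3; 0 0 0 0; 0 0 0 0")

```text
time: 9.15
tool_pos: [0.4273, 0.113, 0.0822]
tcp_rot: [2.844, 1.327, 0.0]
wrist_force: [0.9, -5.7, 1.0]
width: 0.158
grip_force: 31.8
```

Emit:
carry_out(series="0 0 0 0; 0 0 0 0; 0 0 0 0; 0 0 0.02 0; 0 0 0.03 0; 0 0 0.04 0; 0 -0.05 0.03 -9; 0.003 -0.05 0 -9; 0.003 -0.05 0 -9; 0.004 -0.045 0 -9; 0.003 0 0 -9; 0 0 0 0; 0 0 0 0", jaw=-0.2)

```text
time: 10.78
tool_pos: [0.4395, -0.0802, 0.2016]
tcp_rot: [-3.138, -0.141, 0.0]
wrist_force: [0.1, 0.8, -0.1]
width: 0.396
grip_force: 0.0
```

```bash
cat > m3.py <<'E'
from h import *
s=bot.read_state();print(s["width"],s["tool_pos"],s["tcp_rot"])
I,D=eyes.read_camera("top");P=pts("top",D);X,Y,Z=P[...,0],P[...,1],P[...,2]
h=(X>.38)&(X<.47)&(Y<.16)&(Y>.07)&(Z>.114)&(Z<.13); q=P[h][:,:2]
if len(q)>20:
    w,V=np.linalg.eigh(np.cov(q.T)); print("handle",len(q),q.mean(0),np.degrees(np.arctan2(V[1,1],V[0,1])))
a=cv2.resize(I[165:250,290:455],None,fx=4.2,fy=4.2,interpolation=cv2.INTER_CUBIC)
J=eyes.read_camera("scene")[0]
b=cv2.resize(J[180:262,250:370],None,fx=3,fy=2.8,interpolation=cv2.INTER_CUBIC)
b=cv2.copyMakeBorder(b,0,0,0,a.shape[1]-b.shape[1],cv2.BORDER_CONSTANT)
o=np.vstack([a,b]);print(o.shape);cv2.imwrite("pics/v5.png",o)
E
python3 m3.py
```

```text
0.3964388697189744 [ 0.43951378 -0.08015689  0.20164415] [-3.13818580e+00 -1.41400914e-01  3.71349084e-04]
handle 182 [0.42620715 0.11445288] 50.61758974591441
(587, 693, 3)
```

View pics/v5.png

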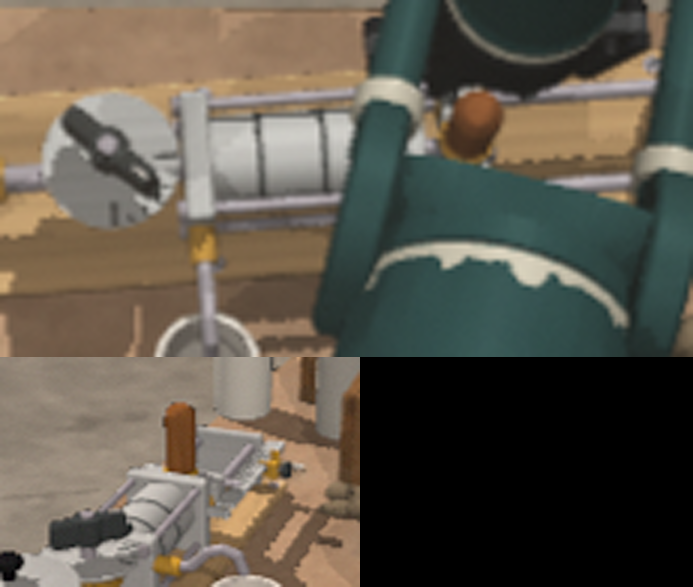

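The top view shows the handle at 50.6° in the world, about 45.6° in the doser frame, so the valve is half open and released. The drawbar is still home, with the grip at (475,120) in the crop. Next I'll descend on the grip.

Emit:
carry_out(series="0.003 -0.004 0 0; 0 0 0 0; 0 0 -0.04 0; 0 0 -0.04 0; 0 0 -0.02 0; 0 0 -0.01 0; 0 0 -0.004 0; 0 0 0 0; 0 0 0 0", jaw=0.3)

```text
time: 12.0
tool_pos: [0.4436, -0.0848, 0.0888]
tcp_rot: [3.138, 0.136, 0.003]
wrist_force: [-0.5, 0.0, -0.1]
width: 0.65
grip_force: 0.0
```

Emit:
carry_out(series="0 0 0 0; 0 0 0 0; 0 0 0 0; 0 0 0 0; 0 0 0 0; 0 0 0 0", jaw=-1, grip_force=60)

```text
time: 12.75
tool_pos: [0.4433, -0.0859, 0.0887]
tcp_rot: [3.136, 0.137, 0.002]
wrist_force: [-1.9, -5.6, 3.7]
width: 0.313
grip_force: 59.0
```

Emit:
carry_out(series="0.0005 -0.005 0 0; 0.0004 -0.005 0 0; 0.0004 -0.005 0 0; 0.0004 -0.005 0 0; 0.0004 -0.005 0 0; 0.0004 -0.005 0 0; 0.0004 -0.005 0 0; 0.0004 -0.005 0 0; 0.0005 -0.005 0 0; 0.0004 -0.005 0 0; 0 0 0 0; 0 0 0 0; 0 0 0 0")

```text
time: 14.38
tool_pos: [0.4471, -0.1328, 0.0887]
tcp_rot: [-3.135, -0.135, -0.001]
wrist_force: [-1.7, 7.7, 7.7]
width: 0.31
grip_force: 59.7
```

Run:
```python
from h import *
o=[]
for n,(r0,r1,c0,c1) in(("top",(185,240,385,465)),("scene",(190,235,305,365))):
    I,D=eyes.read_camera(n); cv2.imwrite(f"pics/{n}6full.png",I); np.save(f"{n}6.npy",D)
    for t in("pointer","mark","grip"):
        for r in spot_in(n,t)[:2]: print(n,t,round(r["score"],2),np.round(r["rect"],1))
    o.append(cv2.resize(I[r0:r1,c0:c1],(480,290) ,interpolation=cv2.INTER_CUBIC))
cv2.imwrite("pics/v6.png",np.vstack(o))
s=bot.read_state();print(s["tool_pos"])
```

```text
top grip 0.58 [315.  202.2  22.7  22.3]
scene pointer 0.7 [318.4 210.8  32.7  36.2]
scene pointer 0.68 [343.  216.8   9.8   8.7]
scene mark 0.41 [341.9 217.8   8.3   5.7]
scene grip 0.69 [317.9 213.4  31.5  22.3]
scene grip 0.56 [311.5 344.9   4.   48.4]
[ 0.44706532 -0.13273214  0.08869729]
```

View pics/v6.png

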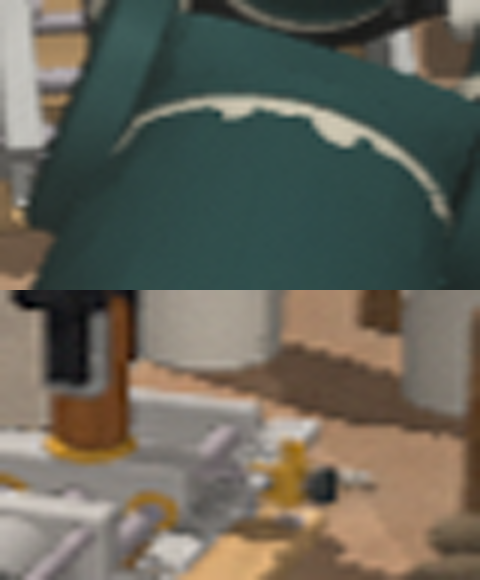

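The top view is blocked by the arm. The scene crop shows the held grip at (90,400) and the brass marker at (290,470), with the pointer hidden. I'll refine the mark from the first top picture, against the home crosshead and grip.

Run:
```python
from h import *
I=cv2.imread("pics/top0.png"); yaw=np.radians(4.85); e=np.array([np.sin(yaw),-np.cos(yaw)]); ex=np.array([np.cos(yaw),np.sin(yaw)])
val=np.array([.4263,.1145])
def sx(u,v,z): d=atz("top",u,v,z)[:2]-val; return round(1000*(d@e)-200,1),round(1000*(d@ex),1)
hsv=cv2.cvtColor(I,cv2.COLOR_BGR2HSV)
for v in range(214,234):
    print(v,[tuple(hsv[v,u]) for u in range(428,434)] if 216<=v<=230 else "")
m=np.zeros(I.shape[:2],bool); m[214:228,424:438]=1
m&=(hsv[...,1]>130)&(hsv[...,0]>14)&(hsv[...,0]<32)&(hsv[...,2]>110)
v,u=np.nonzero(m);print("yellow",len(u),u.mean(),v.mean(),[(b,u[v==b].mean().round(1)) for b in np.unique(v)])
if len(u): print(sx(u.mean(),v.mean(),.074))
d=np.zeros_like(m);d[224:236,424:438]=1;d&=hsv[...,2]<70;v,u=np.nonzero(d);print("screw",len(u),u.mean(),v.mean(),sx(u.mean(),v.mean(),.06),sx(u.mean(),v.mean(),.07))
print("scales: mm/px",sx(431,222,.078),sx(432,222,.078))
g=I.astype(int).sum(2)//3
for v in(184,186,206,208,212,214,216): print(v,g[v,388:412].tolist())
# predicted px
for nm,s,x,z in(("xhead s-12",-12,30,.072),("xhead s+12",12,30,.072),("capface",-24,30,.084),("tip",0,-57,.068),("tail",122-6,30,.07)):
    p=val+e*(200+s)/1000+ex*x/1000; print(nm,proj("top",[p[0],p[1],z]).round(1))
```

```text
214 
215 
216 [(np.uint8(23), np.uint8(12), np.uint8(172)), (np.uint8(19), np.uint8(12), np.uint8(166)), (np.uint8(21), np.uint8(10), np.uint8(174)), (np.uint8(17), np.uint8(12), np.uint8(147)), (np.uint8(21), np.uint8(11), np.uint8(166)), (np.uint8(21), np.uint8(12), np.uint8(152))]
217 [(np.uint8(20), np.uint8(9), np.uint8(166)), (np.uint8(18), np.uint8(20), np.uint8(166)), (np.uint8(19), np.uint8(16), np.uint8(172)), (np.uint8(21), np.uint8(12), np.uint8(145)), (np.uint8(21), np.uint8(11), np.uint8(166)), (np.uint8(25), np.uint8(9), np.uint8(169))]
218 [(np.uint8(17), np.uint8(10), np.uint8(171)), (np.uint8(18), np.uint8(68), np.uint8(170)), (np.uint8(18), np.uint8(49), np.uint8(167)), (np.uint8(21), np.uint8(18), np.uint8(139)), (np.uint8(15), np.uint8(13), np.uint8(159)), (np.uint8(21), np.uint8(10), np.uint8(178))]
219 [(np.uint8(20), np.uint8(9), np.uint8(164)), (np.uint8(17), np.uint8(82), np.uint8(175)), (np.uint8(19), np.uint8(91), np.uint8(171)), (np.uint8(19), np.uint8(35), np.uint8(159)), (np.uint8(19), np.uint8(13), np.uint8(152)), (np.uint8(17), np.uint8(10), np.uint8(
[... 3709 characters left out ...]
, 150, 152]
206 [186, 184, 185, 149, 99, 83, 84, 72, 74, 104, 115, 113, 112, 113, 113, 127, 173, 185, 136, 90, 85, 86, 85, 85]
208 [187, 186, 187, 135, 85, 79, 77, 72, 67, 85, 98, 108, 111, 112, 114, 164, 186, 187, 161, 124, 114, 119, 124, 127]
212 [175, 172, 134, 103, 82, 84, 86, 85, 84, 105, 116, 113, 112, 111, 160, 180, 182, 182, 170, 121, 101, 104, 104, 113]
214 [82, 83, 82, 82, 81, 79, 79, 76, 78, 92, 102, 102, 103, 132, 142, 141, 114, 86, 94, 123, 146, 152, 152, 151]
216 [113, 109, 87, 80, 83, 89, 93, 93, 81, 68, 69, 71, 98, 150, 164, 163, 137, 118, 137, 150, 155, 158, 154, 140]
xhead s-12 [394.3 186. ]
xhead s+12 [404.4 185.3]
capface [389.6 185.2]
tip [402.5 222. ]
tail [448.1 182.2]
```

Emit:
carry_out(series="0.0004 -0.004 0 0; 0.0003 -0.004 0 0; 0.0003 -0.004 0 0; 0.0003 -0.003 0 0; 0 0 0 0; 0 0 0 0; 0 0 0 0")

```text
time: 15.65
tool_pos: [0.4483, -0.1475, 0.0887]
tcp_rot: [-3.135, -0.135, -0.0]
wrist_force: [-1.7, 9.6, 8.2]
width: 0.311
grip_force: 59.9
```

Run:
```python
from h import *
I,D=eyes.read_camera("scene"); 
cv2.imwrite("pics/v7.png",cv2.resize(I[195:235,305:360],(770,560),interpolation=cv2.INTER_CUBIC))
yaw=np.radians(4.85); e=np.array([np.sin(yaw),-np.cos(yaw)]); ex=np.array([np.cos(yaw),np.sin(yaw)])
t=bot.read_state()["tool_pos"][:2]; s=t@e; print("pull mm",1000*(s-.12305))
val=np.array([.4263,.1145])
for nm,sm,x,z in(("mark",62.5,-64,.078),("mark",66.5,-64,.078),("tip",1000*(s-.12305),-57,.068),("xh corner near",1000*(s-.12305)-12,-39,.072),("xh corner far",1000*(s-.12305)+12,-39,.072)):
    p=val+e*(200+sm)/1000+ex*x/1000; print(nm,((proj("scene",[*p,z])-[305,195])*14).round(0))
```

```text
pull mm 61.74977762447377
mark [505. 261.]
mark [511. 253.]
tip [469. 304.]
xh corner near [362. 297.]
xh corner far [401. 249.]
```

View pics/v7.png

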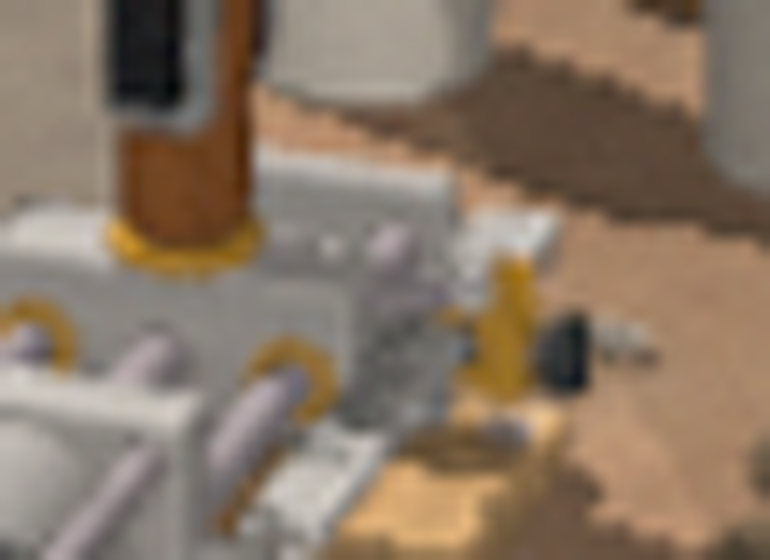

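The crop shows the marker top at about (515,258), against a predicted (505,261), under one source pixel apart. Pull is 61.7 mm against a mark at about 62.5 mm, and the grip is firmly held. I'll make a final tiny trim and dwell.

Emit:
carry_out(series="0 -0.0007 0 0; 0 0 0 0; 0 0 0 0; 0 0 0 0; 0 0 0 0; 0 0 0 0; 0 0 0 0; 0 0 0 0")

```text
time: 16.7
tool_pos: [0.4483, -0.148, 0.0887]
tcp_rot: [-3.135, -0.135, -0.0]
wrist_force: [-2.4, 9.5, 9.0]
width: 0.313
grip_force: 59.9
```

Run:
```python
from h import *
s=bot.read_state();print(s["tool_pos"],s["grip_force"],s["wrist_force"])
print(bot.finish_job())
```

```text
[ 0.44828553 -0.14800814  0.08870092] 59.85890328884125 [-2.35106948  9.48559244  8.98210914]
the job is handed in; nothing more can be done
None
```

I handed the job in with the valve at about 45° and released, and the drawbar held about 62 mm out against a marker I measured at about 62.5 mm; the hand-in returned no verdict, and the pointer was hidden from both cameras at the end, so its position comes from the tool's travel.

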